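# Put the fork away in the caddy's tray

## Robot

A 7-joint arm with a two-finger parallel gripper is mounted at the origin on the work surface. World frame = base frame: x ahead of the robot, y to its left, z up, the work surface at z = 0. Lengths are in m, angles in rad, forces in N, time in s.
With the tool pointing down it reaches from about 0.4 to 0.9 m from the base axis. Payload 5.5 kg.
Tool frame: the origin (TCP) lies midway between the tips of the shut fingers; the grasp point (between the pads) lies 19 mm behind it; z points along the fingers, y is the line along which they close (so a half turn about z gives the same grasp; the last joint's range is limited). The gripper opens to 92 mm and grips with 3 to 60 N. Pads are 19 mm wide; open, the fingers measure 130 mm over their backs; the gripper's body (75 mm by 190 mm) begins 47 mm behind the grasp point.
Start: joints at [1.38, 0.501, -0.427, 1.55, 0.221, 1.138, -0.21], TCP at [0.285, -0.584, 0.227] pointing down, gripper open.
Joint ranges: [-2.88, 2.88], [-0.31, 2.03], [-1.54, 1.56], [0.2, 2.42], [-1.41, 4.55], [0.19, 2.02], [-2.57, 2.57]. Speed limits (rad/s): [2.57, 2.57, 3.14, 3.14, 3.14, 3.14, 3.14].

## Interface

Orientations are given as a unit quaternion [x, y, z, w].
In Python, from plant import status, cams, ctrl gives the robot as it stands.
- The arm moves only by the shell command python3 -m pendant 'ROWS' [OPENING] [FORCE]. ROWS is JSON, a list of rows, each a list of 4 numbers: the shift along the tool's x, y, z each as a share of 25 cm, from -1 to 1, then the turn about the tool's z as a share of 360 degrees, from -1 to 1. A call has 1 to 8 rows; each row is the pose to reach, as a shift and turn from the pose commanded when the call began, along the tool's axes at that moment, turning the shorter way round; what a row does not reach only later rows make up. A row lasts 1/10 s, in which the tool goes at most 50 mm and 8.59 degrees, less where a joint would pass 70% of its speed; a pose out of reach is approached as far as the arm can. A call with a number of a shift or a turn outside -1 to 1 is refused whole. A call with a gripper value outside its range is refused whole. OPENING is the opening, from -1 (shut) to 1 (fully open), set as the call begins (- or left out, the last holds). The fingers move at their own pace and stop on an object; FORCE is the grip in N (left out, the last holds). Time passes only in rows, so rows that repeat a pose let the fingers close. It gives the time, the measured TCP pose, the force, the opening and the grip force at its end, in the units of the state.
- status.observe(): the state, without advancing time (a new reading comes with each control period).
- cams.camera(name): name is "side" or "top"; returns a dict with "frame" (384x512x3 uint8, red, green, blue), "intrinsics" (3x3 intrinsics, pixels), "position" and "orientation" of the camera in the world. Camera axes: x right, y down, z forward; pixel columns grow to the right and rows downward; lengths in m; the calibration is good to about 2 mm. A picture is of the moment at which its call begins. There is no depth.
- ctrl.finish_job(): hands the job in; it is judged then, once.
The state is a dict: "t": time; "qpos": joint angles; "qd": joint speeds; "effort": joint torques, N m; "eef_pos": TCP position; "tool_rot": TCP orientation; "contact_force": force on the tool from outside, world axes, zero at the start; "torque": the same for the moment, N m; "width": finger opening in m; "finger_force": force on a finger pad.
Only numpy, scipy, OpenCV 4.12 (cv2) and the standard library are available. Lean on these libraries where they do the work, as an engineer would, in place of code of your own. Each camera call takes 0.05 s, during which the arm holds its last target. There are 200 camera calls.

## Task

Put the wooden fork away: pull the red caddy's tray well open by its white handle, then lower the fork into the tray and let it lie flat there, set down rather than dropped, with a light grip so that the soft wood is not dented. Then push the tray fully shut, and leave everything else on the counter where it stands.

Things in the scene. Friction and masses are not known exactly. Their poses are not given: they have to be found in the camera images.
- caddy: Red plastic cutlery caddy, fixed, 200 mm wide. Origin: on the counter under the middle of the shut tray's front; +x to its back (224 mm deep), z up; front looks to -x. Lower 62 mm: tray. Above (z 62 to 147 mm) an open cutlery bin juts out to x = -21 mm over the tray's front and handle: reach in from the front, tool tilted 30 to 45 degrees. Cutlery at its rear: 215 mm high.
- tray (a joint): Pull-out tray in the lower part of the caddy: 0 = shut, grows to 0.15 m (end stop) as it is pulled out along the caddy's -x; may start up to 12 mm ajar. Light sliding friction, about 1 to 2 N.
- tray_floor (a point): Point on the tray's inner floor, mid-width, 50 mm behind the inner face of its front, 12 mm above the counter; moves with the tray, axes as the caddy's; shut, it is at caddy x = +58 mm. Inside 182 (x) x 174 (y) mm, walls 36 mm high, 4 to 8 mm thick. Fully open, the first 121 mm behind the front's inner face are clear of the bin above: room for the fork lying across (along y).
- pull: The tray's white handle: a plain tab 55 long x 22 wide (y) x 20 mm high, level, sticking out of the tray's front towards the robot, centre line 42 mm above the counter. Origin: centre of its root on the front; it runs to x = -55 mm; axes as the caddy's. Its outer 34 mm show beyond the bin above.
- pull_grip (a point): Point to grip on the handle: in the middle of its 22 mm width and 20 mm height, 35 mm out from the tray's front, 20 mm behind its free end.
- fork: Pale wooden fork lying flat on the counter, left or right: 130 long x 9 mm thick; handle 13 mm wide from x = -65 to +20 mm, head with three tines 26 mm wide from +20 to +65 mm. Origin: middle of its length, on its underside; x towards the tines, z up. Balances near x = +5 mm. 15 to 31 g. Soft wood: over about 60 N from a finger dents it.
- snack_cup: Baby-blue silicone snack cup, 76 mm across, 60 mm high, on the other hand from the fork; origin under its centre. Leave it.
- bottle: Glass bottle with a stainless cap, 66 mm across, 200 mm high; origin under its centre. Leave it.
- saucer: White ceramic saucer, 140 mm across, 18 mm high; origin under its centre. Leave it.
- lunch_box: Closed grey lunch container, 128 x 186 x 60 mm; origin under its centre. Leave it.
- mug: White mug, 82 mm across, 90 mm high; origin under its centre. Leave it.
- pepper_mill: Dark wooden pepper mill, 54 mm across, 155 mm high; origin under its centre. Leave it.
Not all that is in view belongs to the job. There is more than one size of the fork; the one meant has the size given above.

How it is judged:
On the way, in this order (a step that is already met when the one before it is completed fails the run):
1. the tray is pulled at least 100 mm open with the fingers on its handle (value of joint tray above 0.1 m and contact force between the fingers and pull above 0.3 N), for 0.1 s.
2. the fork, still held, is lowered into the tray to within 20 mm of its floor (x of fork in the frame of tray_floor between -0.054 and 0.136 m and y of fork in the frame of tray_floor between -0.091 and 0.091 m and z of fork in the frame of tray_floor below 0.02 m and contact force between the fingers and fork above 0.3 N), for 0.1 s.
At the end, for the whole second after the job is handed in: The fork lies flat (within 0.2 rad) and at rest on the tray's floor, inside its walls, and the tray is shut to within 6 mm. The bystanders stand where they stood, to within 30 mm (x of fork in the frame of tray_floor between -0.054 and 0.136 m and y of fork in the frame of tray_floor between -0.091 and 0.091 m and z of fork in the frame of tray_floor between -0.006 and 0.012 m and angle between the z axis of fork and the z axis of tray_floor, either way round below 0.2 rad and value of joint tray below 0.006 m and linear speed of fork below 0.02 m/s); the robot touches nothing.
It fails at once if the fork is squeezed with more than 130 N in all (both fingers added) (contact force between the fingers and fork above 130 N).
It fails at once if a bystander (snack cup, bottle, saucer, lunch container, mug or pepper mill) is moved by more than 30 mm (distance of any of snack_cup, bottle, saucer, lunch_box, mug, pepper_mill from where it was at the start of the episode above 0.03 m).
It also fails if it takes over 61 s, if anything falls off the work surface, if the arm or the gripper's body presses on something with over 40 N, if the wrist force passes 120 N, or if a joint passes its speed limit or range.

## Working session

There is one attempt and no reset: what is moved stays moved. The work goes in short steps, Python scripts to look and compute and a shell command to move; the robot and the scene stay as the last step left them, time stands still between calls to the robot, and variables do not carry over. Pictures are saved under pics/ and viewed, at most 11 in all, crops included, and the job is handed in when it is done.

```bash
ls; mkdir -p pics
cat > h.py <<'E'
import numpy as np, cv2
from scipy.spatial.transform import Rotation as R
from plant import status, cams, ctrl
def shot(n,f=None):
    c=cams.camera(n)
    if f: cv2.imwrite('pics/'+f,cv2.cvtColor(c['frame'],cv2.COLOR_RGB2BGR))
    return c
def ray(c,uv):
    K=np.array(c['intrinsics']);uv=np.atleast_2d(uv)
    d=np.c_[uv,np.ones(len(uv))]@np.linalg.inv(K).T
    return R.from_quat(c['orientation']).apply(d)
def plane(c,uv,z):
    d=ray(c,uv);p=np.array(c['position']);return p+d*((z-p[2])/d[:,2])[:,None]
def proj(c,P):
    q=R.from_quat(c['orientation']).inv().apply(np.atleast_2d(P)-c['position'])@np.array(c['intrinsics']).T
    return q[:,:2]/q[:,2:]
E
python3 - <<'E'
from h import *
for n in('top','side'):
    c=shot(n,n+'0.png');print(n,c['position'],R.from_quat(c['orientation']).as_matrix().round(3).tolist(),c['intrinsics'])
s=status.observe();print(s)
E
```

```text
pics
top [0.50825551 0.0055265  1.35772335] [[0.001, -0.998, 0.065], [-1.0, -0.002, -0.007], [0.007, -0.065, -0.998]] [[378.04574536   0.         255.04085432]
 [  0.         378.04574536 200.97466099]
 [  0.           0.           1.        ]]
side [0.12114961 0.6408914  0.83523455] [[-0.778, -0.455, 0.433], [-0.628, 0.549, -0.551], [0.013, -0.701, -0.713]] [[365.66062003   0.         258.41482209]
 [  0.         365.66062003 191.99546198]
 [  0.           0.           1.        ]]
{'t': 0.1, 'qpos': array([ 1.38020984,  0.50176646, -0.4267646 ,  1.55132646,  0.22079638,
        1.13829029, -0.21029389]), 'qd': array([ 1.56693167e-03, -1.67554631e-03, -4.24066002e-05, -4.03039147e-03,
        1.25185499e-04,  1.80641606e-03, -1.29035857e-03]), 'effort': array([-1.19331872e-02, -5.67859983e+01, -5.83873719e+00, -2.79911292e+01,
       -6.90806913e-02,  2.40835792e-02,  1.82579174e-05]), 'eef_pos': array([ 0.28461239, -0.58368601,  0.22577842]), 'tool_rot': array([ 9.74368301e-01,  2.24957003e-01, -1.70765944e-04, -8.54917976e-04]), 'contact_force': array([ 0.05442312, -0.1218686 ,  0.34305453]), 'torque': array([ 0.02206094, -0.0178882 ,  0.03664551]), 'finger_force': 0.0, 'width': 0.09223634651075051}
```

View pics/top0.png

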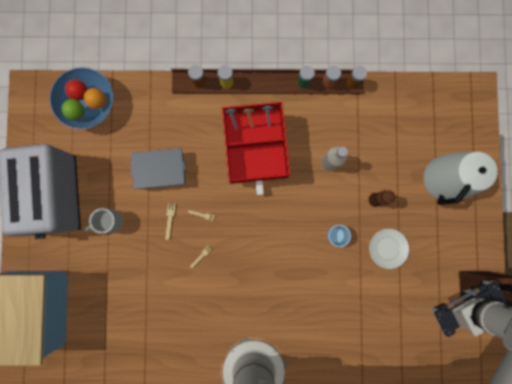

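View pics/side0.png

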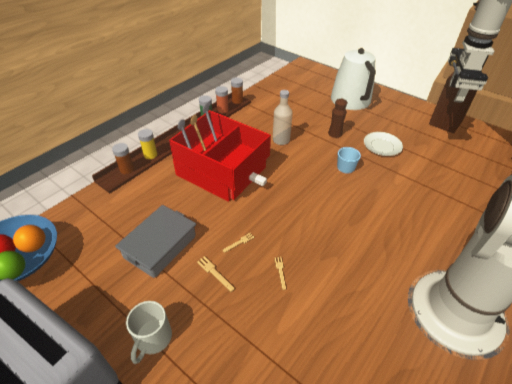

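The top view shows the caddy near (257,145) with its white handle at (260,187). There are three forks, at about (170,220), (202,215) and (201,257). The side view agrees: cup, saucer, mill and bottle are on the right, mug and lunch box on the left. I'll measure the forks and the caddy.

```bash
cat > m.py <<'E'
from h import *
c=shot('top'); f=c['frame']; hsv=cv2.cvtColor(f,cv2.COLOR_RGB2HSV)
roi=np.zeros(f.shape[:2],np.uint8); roi[195:280,150:225]=1
# forks: brighter than wood
m=((hsv[...,2]>175)&(roi>0)).astype(np.uint8)
for ct in cv2.findContours(m,0,1)[0]:
    if cv2.contourArea(ct)<15: continue
    P=plane(c,ct[:,0,:].astype(float),0.006)[:,:2]
    mu=P.mean(0);ys,xs=np.nonzero(cv2.drawContours(np.zeros_like(m),[ct],-1,1,-1))
    Q=plane(c,np.c_[xs,ys].astype(float),0.006)[:,:2]
    (a,b),(w,h),an=cv2.minAreaRect(P.astype(np.float32))
    u=np.linalg.svd(Q-Q.mean(0))[2][0]; s=(Q-Q.mean(0))@u
    if (s**3).mean()>0: u=-u; s=-s   # tail long on handle side
    mid=Q.mean(0)+u*(s.max()+s.min())/2
    print('fork ct',ct[:,0].mean(0),'L',np.ptp(s)+.003,'w',min(w,h),'mid',mid.round(4),'mean',Q.mean(0).round(4),'u',u.round(3),'yaw',np.degrees(np.arctan2(u[1],u[0])))
# red caddy
r=((hsv[...,1]>150)&((hsv[...,0]<8)|(hsv[...,0]>172))&(hsv[...,2]>60)).astype(np.uint8)
r[:,:215]=0;r[:90]=0;r[200:]=0;r[:,300:]=0
ct=max(cv2.findContours(r,0,1)[0],key=cv2.contourArea)
bx=cv2.boxPoints(cv2.minAreaRect(ct));print('red box px',bx.tolist());print(plane(c,bx,0.147).round(4).tolist())
w=((hsv[...,1]<60)&(hsv[...,2]>150)).astype(np.uint8);w[:175]=0;w[205:]=0;w[:,:245]=0;w[:,275:]=0
ys,xs=np.nonzero(w);print('handle px',xs.min(),xs.max(),ys.min(),ys.max())
P=plane(c,np.c_[xs,ys].astype(float),0.052)[:,:2];print('handle mean',P.mean(0),P.min(0),P.max(0),'tip row',[ (y,xs[ys==y].min(),xs[ys==y].max()) for y in sorted(set(ys))])
o=np.hstack([f[80:210,205:305],f[190:290,145:245].repeat(1,0)[:100] if 0 else np.zeros((130,100,3),np.uint8)]);o[:100,100:]=f[190:290,145:245]
cv2.imwrite('pics/crop1.png',cv2.cvtColor(cv2.resize(o,None,fx=4,fy=4,interpolation=2),cv2.COLOR_RGB2BGR))
E
python3 m.py
```

```text
fork ct [198.75       257.77777778] L 0.07753245435298345 w 0.012557203881442547 mid [0.3927 0.1971] mean [0.3973 0.1926] u [ 0.723 -0.691] yaw -43.67842984160937
fork ct [199.19512195 213.85365854] L 0.07423019332904866 w 0.015325048007071018 mid [0.5506 0.1978] mean [0.5489 0.1918] u [-0.26  -0.966] yaw -105.06908106525802
fork ct [168.40322581 223.11290323] L 0.10375350438432447 w 0.02171989157795906 mid [0.5139 0.3052] mean [0.5212 0.3044] u [ 0.995 -0.104] yaw -5.94474621461399
red box px [[220.8812255859375, 106.81188201904297], [283.158447265625, 100.58415985107422], [290.84161376953125, 177.41583251953125], [228.56439208984375, 183.6435546875]]
[[0.8948, 0.109, 0.147], [0.9162, -0.0942, 0.147], [0.6636, -0.1182, 0.147], [0.643, 0.0825, 0.147]]
handle px 256 262 184 194
handle mean [ 0.63535468 -0.01728823] [ 0.6177401  -0.02755422] [ 0.65260215 -0.00671991] tip row [(np.int64(184), np.int64(257), np.int64(261)), (np.int64(185), np.int64(256), np.int64(262)), (np.int64(186), np.int64(256), np.int64(262)), (np.int64(187), np.int64(256), np.int64(262)), (np.int64(188), np.int64(256), np.int64(262)), (np.int64(189), np.int64(256), np.int64(262)), (np.int64(190), np.int64(256), np.int64(262)), (np.int64(191), np.int64(256), np.int64(262)), (np.int64(192), np.int64(256), np.int64(262)), (np.int64(193), np.int64(257), np.int64(262)), (np.int64(194), np.int64(257), np.int64(261))]
```

View pics/crop1.png

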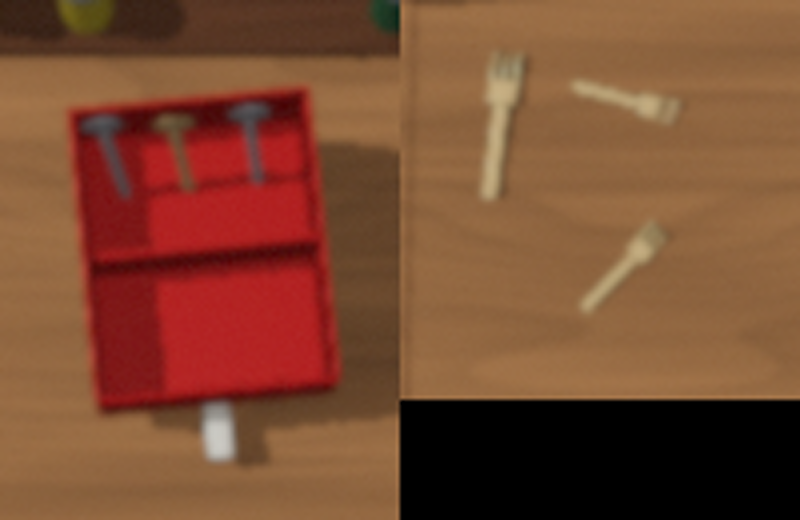

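The crop confirms that only the upright fork, at about (168,240) to (172,203), spans roughly 129 mm. The caddy is yawed about 6° and the handle is about 3 mm ajar. I'll refine the fork later from close by, and head for the handle first.

```bash
cat > to.py <<'E'
import sys
from h import *
O=np.array([.6742,-.0157]); YC=np.radians(5.9)
def cad(x,y): return O+np.array([np.cos(YC)*x-np.sin(YC)*y, np.sin(YC)*x+np.cos(YC)*y])
def incad(p): d=np.array(p[:2])-O; return np.array([np.cos(YC)*d[0]+np.sin(YC)*d[1],-np.sin(YC)*d[0]+np.cos(YC)*d[1]])
def to(xy,z,yaw):
    s=status.observe(); r=R.from_quat(s['tool_rot']); p=s['eef_pos']
    tx=r.as_matrix()[:,0]; cur=np.degrees(np.arctan2(tx[1],tx[0]))
    d=r.inv().apply(np.r_[xy,z]-p)/.25
    dy=-((yaw-cur+90)%180-90)/360
    print('t',round(s['t'],2),'cur',p.round(4),'cad',incad(p).round(4),'yaw',round(cur,2),'w',round(s['width'],4),'F',s['contact_force'].round(1),'| shares',d.round(4),'turn',round(dy,4))
if __name__=='__main__':
    a=sys.argv[1]; v=list(map(float,sys.argv[2:]))
    to(cad(v[0],v[1]) if a=='c' else np.array(v[:2]),v[2],v[3])
E
python3 to.py c -.115 0 .23 5.9
```

```text
t 0.15 cur [ 0.2847 -0.5838  0.2259] cad [-0.4459 -0.525 ] yaw 26.0 w 0.0917 F [ 0.1 -0.  -0.4] | shares [ 1.9646 -1.5174 -0.014 ] turn 0.0558
```

```bash
python3 -m pendant '[[1,-0.76,-0.05,0.056],[1,-0.76,-0.05,0.056],[1,-0.76,-0.05,0.056],[1,-0.76,-0.05,0.056],[1,-0.76,-0.05,0.056],[1,-0.76,-0.05,0.056],[1,-0.76,-0.05,0.056],[1,-0.76,-0.05,0.056]]' 0.0 ; python3 to.py c -.115 0 .23 5.9
```

```text
t: 0.95
eef_pos: [0.428, -0.3008, 0.2395]
tool_rot: [0.999, 0.054, 0.0, -0.0]
contact_force: [-0.5, -0.1, -0.1]
width: 0.0459
finger_force: 0.0
t 0.95 cur [ 0.428  -0.3008  0.2395] cad [-0.2742 -0.2583] yaw 6.19 w 0.0459 F [-0.5 -0.1 -0.1] | shares [ 0.6421 -1.0301  0.0388] turn 0.0008
```

```bash
python3 -m pendant '[[0.64,-1,0,0.001],[0.64,-1,0,0.001],[0.64,-1,0,0.001],[0.64,-1,0,0.001],[0.64,-1,0,0.001],[0.64,-1,0,0.001],[0.64,-1,0,0.001],[0.64,-1,0,0.001]]' ; python3 to.py c -.115 0 .027 5.9
```

```text
t: 1.75
eef_pos: [0.5603, -0.0397, 0.2386]
tool_rot: [0.999, 0.048, -0.001, 0.0]
contact_force: [0.1, -1.3, 0.1]
width: 0.0461
finger_force: 0.0
t 1.75 cur [ 0.5603 -0.0397  0.2386] cad [-0.1158 -0.0121] yaw 5.51 w 0.0461 F [ 0.1 -1.3  0.1] | shares [ 0.0037 -0.0486  0.8463] turn -0.0011
```

```bash
python3 -m pendant '[[0.004,-0.049,0.3,0],[0.004,-0.049,0.6,0],[0.004,-0.049,0.846,0],[0.004,-0.049,0.846,0],[0.004,-0.049,0.846,0],[0.004,-0.049,0.846,0]]' ; python3 to.py c -.062 0 .027 5.9
python3 - <<'E'
from h import *
c=shot('side'); t=shot('top')
a=c['frame'][120:220,210:310]; b=t['frame'][130:230,210:310]
cv2.imwrite('pics/crop2.png',cv2.cvtColor(cv2.resize(np.hstack([a,b]),None,fx=4,fy=4,interpolation=2),cv2.COLOR_RGB2BGR))
E
```

```text
t: 2.35
eef_pos: [0.5578, -0.0291, 0.0259]
tool_rot: [0.999, 0.046, -0.003, 0.0]
contact_force: [-0.5, -0.5, 1.0]
width: 0.0461
finger_force: 0.0
t 2.35 cur [ 0.5578 -0.0291  0.0259] cad [-0.1172 -0.0014] yaw 5.31 w 0.0461 F [-0.5 -0.5  1. ] | shares [ 0.2205 -0.0077 -0.0057] turn -0.0016
```

View pics/crop2.png

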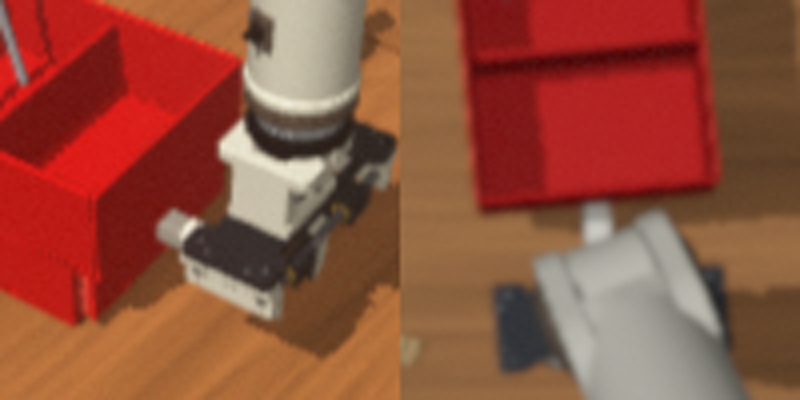

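The side view shows the gripper's crossbar in front of the handle with no contact. The top view shows the handle between the fingers, in line with the tool. I'll creep forward watching the force.

```bash
python3 -m pendant '[[0.06,-0.008,-0.006,-0.0015],[0.12,-0.008,-0.006,-0.0015],[0.16,-0.008,-0.006,-0.0015],[0.18,-0.008,-0.006,-0.0015],[0.19,-0.008,-0.006,-0.0015],[0.2,-0.008,-0.006,-0.0015],[0.2,-0.008,-0.006,-0.0015]]' ; python3 to.py c -.062 0 .027 5.9
```

```text
t: 3.15
eef_pos: [0.6094, -0.0199, 0.0293]
tool_rot: [0.999, 0.053, -0.0, 0.0]
contact_force: [-0.9, -0.1, -0.8]
width: 0.0463
finger_force: 0.0
t 3.15 cur [ 0.6094 -0.0199  0.0293] cad [-0.0649  0.0025] yaw 6.02 w 0.0463 F [-0.9 -0.1 -0.8] | shares [0.0116 0.0101 0.0094] turn 0.0003
```

```bash
python3 -m pendant '[[0.008,0.01,0,0],[0.016,0.01,0,0],[0.016,0.01,0,0],[0.016,0.01,0,0]]' ; python3 -m pendant '[[0.016,0,0,0],[0.016,0,0,0],[0.016,0,0,0]]'; python3 to.py c -.062 0 .027 5.9
```

```text
t: 3.55
eef_pos: [0.6137, -0.0218, 0.0292]
tool_rot: [0.999, 0.053, -0.0, -0.0]
contact_force: [0.8, -0.2, -0.5]
width: 0.0457
finger_force: 0.0
t: 3.85
eef_pos: [0.6179, -0.0213, 0.0292]
tool_rot: [0.999, 0.053, 0.0, -0.0]
contact_force: [0.1, -0.2, -1.3]
width: 0.0461
finger_force: 0.0
t 3.85 cur [ 0.6179 -0.0213  0.0292] cad [-0.0566  0.0002] yaw 6.03 w 0.0461 F [ 0.1 -0.2 -1.3] | shares [-0.0216  0.0008  0.0088] turn 0.0004
```

```bash
python3 -m pendant '[[0,0,0,0],[0,0,0,0],[0,0,0,0],[0,0,0,0],[0,0,0,0],[0,0,0,0]]' -1 20; python3 -m pendant '[[-0.04,0,0,0],[-0.1,0,0,0],[-0.2,0,0,0],[-0.3,0,0,0],[-0.38,0,0,0],[-0.44,0,0,0],[-0.5,0,0,0],[-0.52,0,0,0]]'; python3 to.py c -.062 0 .027 5.9
```

```text
t: 4.45
eef_pos: [0.6177, -0.0214, 0.0293]
tool_rot: [0.999, 0.053, -0.0, 0.0]
contact_force: [-0.3, 0.3, -0.1]
width: 0.0218
finger_force: 20.0
t: 5.25
eef_pos: [0.4865, -0.0347, 0.0292]
tool_rot: [0.999, 0.053, -0.0, -0.0]
contact_force: [0.8, 2.2, -5.0]
width: 0.0217
finger_force: 20.0
t 5.25 cur [ 0.4865 -0.0347  0.0292] cad [-0.1887  0.0004] yaw 6.05 w 0.0217 F [ 0.8  2.2 -5. ] | shares [0.5067 0.003  0.0084] turn 0.0004
```

The handle is held at 21.7 mm and has travelled 132 mm. I'll pull on to the end stop.

```bash
python3 -m pendant '[[-0.03,0,0,0],[-0.05,0,0,0],[-0.06,0,0,0],[-0.07,0,0,0],[-0.08,0,0,0],[-0.08,0,0,0],[-0.08,0,0,0]]'; python3 to.py c -.2 0 .027 5.9
```

```text
t: 5.95
eef_pos: [0.4775, -0.0356, 0.0304]
tool_rot: [0.999, 0.053, 0.008, -0.002]
contact_force: [19.9, 3.6, -22.7]
width: 0.0215
finger_force: 20.0
t 5.95 cur [ 0.4775 -0.0356  0.0304] cad [-0.1977  0.0005] yaw 6.07 w 0.0215 F [ 19.9   3.6 -22.7] | shares [-0.0094  0.0019  0.0134] turn 0.0005
```

```bash
python3 -m pendant '[[0.04,0,0,0],[0.04,0,0,0],[0.04,0,0,0]]'; python3 -m pendant '[[0,0,0,0],[0,0,0,0],[0,0,0,0]]' 0;  python3 -m pendant '[[-0.1,0,0,0],[-0.3,0,0,0],[-0.3,0,-0.3,0],[-0.3,0,-0.6,0],[-0.3,-0.3,-0.7,0],[-0.3,-0.6,-0.7,0],[-0.3,-1,-0.7,0],[-0.3,-1,-0.7,0]]'; python3 to.py w .5139 .3052 .2 -5.9
python3 - <<'E'
from h import *
t=shot('top','top1.png'); c=shot('side','side1.png')
a=t['frame'][95:220,200:300]; b=t['frame'][195:245,150:200]
im=np.hstack([cv2.resize(a,None,fx=4,fy=4,interpolation=2),np.vstack([cv2.resize(b,None,fx=8,fy=8,interpolation=2),np.zeros((100,400,3),np.uint8)])])
cv2.imwrite('pics/crop3.png',cv2.cvtColor(im,cv2.COLOR_RGB2BGR))
E
```

```text
t: 6.25
eef_pos: [0.4805, -0.0353, 0.0303]
tool_rot: [0.999, 0.053, 0.002, -0.0]
contact_force: [0.7, 3.6, 6.4]
width: 0.0216
finger_force: 20.0
t: 6.55
eef_pos: [0.4777, -0.0368, 0.029]
tool_rot: [0.999, 0.052, -0.001, 0.0]
contact_force: [0.4, 0.2, 1.0]
width: 0.0412
finger_force: 0.0
t: 7.35
eef_pos: [0.3847, 0.1373, 0.1956]
tool_rot: [0.999, 0.051, 0.001, 0.001]
contact_force: [1.2, -0.1, -0.9]
width: 0.0457
finger_force: 0.0
t 7.35 cur [0.3847 0.1373 0.1956] cad [-0.2723  0.1819] yaw 5.88 w 0.0457 F [ 1.2 -0.1 -0.9] | shares [ 0.583  -0.6151 -0.0175] turn 0.0327
```

View pics/crop3.png

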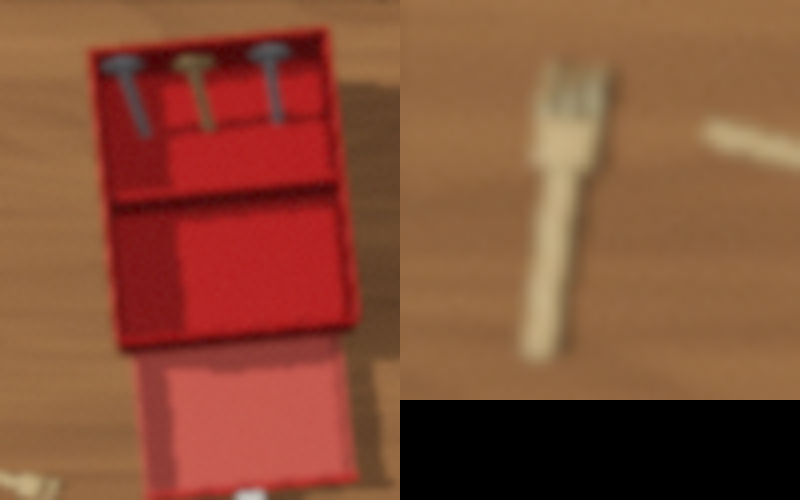

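View pics/side1.png

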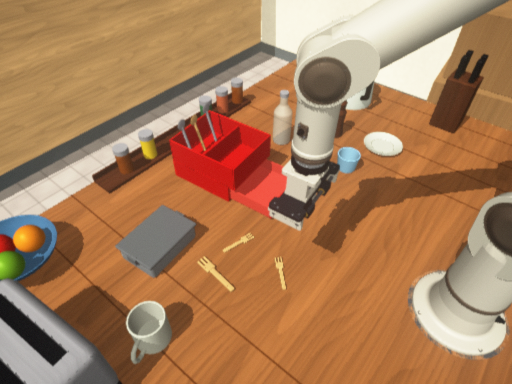

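Run:
```python
from h import *
from to import incad
c=shot('top')
f=lambda X,Y,s,x0,y0:[X/s-.5+x0,Y/s-.5+y0]
for n,pts,z in (('binfront',[f(122,350,4,200,95),f(355,326,4,200,95)],.147),('traytop',[f(145,497,4,200,95),f(358,482,4,200,95)],.048),('binback',[f(90,48,4,200,95),f(328,28,4,200,95)],.147),('fork',[f(140,361,8,150,195),f(178,60,8,150,195)],.006)):
    P=plane(c,pts,z)[:,:2]; d=P[1]-P[0]; print(n,P.round(4).tolist(),'mid',P.mean(0).round(4),'L',np.hypot(*d).round(4),'ang',np.degrees(np.arctan2(d[1],d[0])).round(2),'cad',incad(P.mean(0)).round(4))
# handle centre / fork fine centreline via mask
h=cv2.cvtColor(c['frame'],cv2.COLOR_RGB2HSV)
w=((h[...,1]<60)&(h[...,2]>140)).astype(np.uint8);w[:213]=0;w[245:]=0;w[:,:245]=0;w[:,285:]=0
ys,xs=np.nonzero(w);P=plane(c,np.c_[xs,ys]*1.,.052)[:,:2];q=np.array([incad(p) for p in P]);print('handle',q.min(0),q.max(0))
```

```text
binfront [[0.6484, 0.0779], [0.6682, -0.1098]] mid [ 0.6583 -0.016 ] L 0.1887 ang -83.96 cad [-0.0159  0.0014]
traytop [[0.532, 0.0632], [0.5453, -0.1213]] mid [ 0.5386 -0.029 ] L 0.1849 ang -85.89 cad [-0.1362  0.0007]
binback [[0.8958, 0.1054], [0.9132, -0.0888]] mid [0.9045 0.0083] L 0.1949 ang -84.89 cad [2.315e-01 2.000e-04]
fork [[0.4583, 0.3089], [0.5923, 0.2942]] mid [0.5253 0.3015] L 0.1348 ang -6.28 cad [-0.1155  0.3309]
handle [-0.19274714 -0.01036502] [-0.13932268  0.01459672]
```

The fork is about 135 mm in the picture (blur included), with its middle at (0.525, 0.3015) and yaw -6.3°. The caddy frame needs +6 mm in x. The tray is open about 147 mm. Next I'll fetch the fork.

```bash
sed -i 's/^O=.*/O=np.array([.680,-.0151])/' to.py; python3 to.py w .5253 .3015 .1 -6.3
```

```text
Traceback (most recent call last):
  File "to.py", line 14, in <module>
    to(cad(v[0],v[1]) if a=='c' else np.array(v[:2]),v[2],v[3])
    ~~^^^^^^^^^^^^^^^^^^^^^^^^^^^^^^^^^^^^^^^^^^^^^^^^^^^^^^^^^
  File "to.py", line 11, in to
    print('t',round(s['t'],2),'cur',p.round(4),'cad',incad(p).round(4),'yaw',round(cur,2),'w',round(s['width'],4),'F',s['contact_force'].round(1),'| shares',d.round(4),'turn',round(dy,4))
                                                     ~~~~~^^^
  File "to.py", line 5, in incad
    def incad(p): d=np.array(p[:2])-O; return np.array([np.cos(YC)*d[0]+np.sin(YC)*d[1],-np.sin(YC)*d[0]+np.cos(YC)*d[1]])
                                                               ^^
NameError: name 'YC' is not defined
```

```bash
sed -i 's/^O=.*/O=np.array([.680,-.0151]); YC=np.radians(5.9)/' to.py; python3 to.py w .5253 .3015 .1 -6.3
```

```text
t 7.5 cur [0.3844 0.1395 0.1954] cad [-0.2781  0.1842] yaw 6.41 w 0.0457 F [-0.3 -1.2 -0.5] | shares [ 0.6318 -0.5808  0.3825] turn 0.0353
```

```bash
python3 -m pendant '[[0.2,-0.2,0,0.02],[0.4,-0.4,0,0.035],[0.55,-0.5,0.1,0.035],[0.632,-0.581,0.2,0.035],[0.632,-0.581,0.38,0.035],[0.632,-0.581,0.38,0.035],[0.632,-0.581,0.38,0.035],[0.632,-0.581,0.38,0.035]]' ; python3 to.py w .5253 .3015 .03 -6.3
```

```text
t: 8.3
eef_pos: [0.5264, 0.2962, 0.0992]
tool_rot: [0.998, -0.058, -0.001, 0.001]
contact_force: [0.0, -0.7, -0.0]
width: 0.0459
finger_force: 0.0
t 8.3 cur [0.5264 0.2962 0.0992] cad [-0.1208  0.3254] yaw -6.62 w 0.0459 F [ 0.  -0.7 -0. ] | shares [-0.0066 -0.0212  0.2767] turn -0.0009
```

```bash
python3 -m pendant '[[0,-0.02,0.1,0],[0,-0.02,0.2,-0.001],[0,-0.02,0.27,-0.001],[0,-0.02,0.27,-0.001],[0,-0.02,0.27,-0.001],[0,-0.02,0.27,-0.001]]' ; python3 to.py w .5253 .3015 .003 -6.3
python3 - <<'E'
from h import *
c=shot('side','side2.png')
cv2.imwrite('pics/crop4.png',cv2.cvtColor(cv2.resize(c['frame'][200:310,150:290],None,fx=5,fy=5,interpolation=2),cv2.COLOR_RGB2BGR))
E
```

```text
t: 8.9
eef_pos: [0.5287, 0.3028, 0.0343]
tool_rot: [0.999, -0.055, 0.001, -0.001]
contact_force: [-0.2, -0.0, 0.3]
width: 0.0458
finger_force: 0.0
t 8.9 cur [0.5287 0.3028 0.0343] cad [-0.1178  0.3318] yaw -6.27 w 0.0458 F [-0.2 -0.   0.3] | shares [-0.0132  0.0069  0.1252] turn 0.0001
```

View pics/crop4.png

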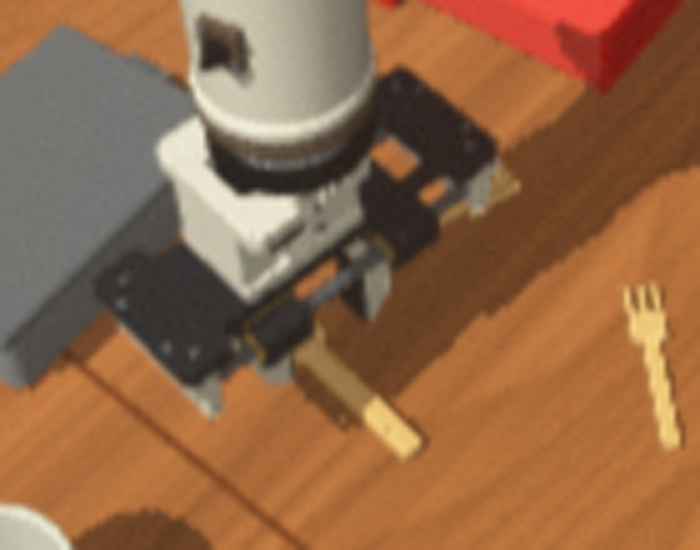

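The crop shows the fork handle lying between the two fingers and running out toward the lower right, with the lunch box clear.

```bash
python3 -m pendant '[[-0.013,0.007,0.05,0],[-0.013,0.007,0.1,0],[-0.013,0.007,0.12,0],[-0.013,0.007,0.12,0],[-0.013,0.007,0.12,0]]'; python3 to.py w .5253 .3015 .003 -6.3
```

```text
t: 9.45
eef_pos: [0.5235, 0.3013, 0.0016]
tool_rot: [0.999, -0.054, -0.0, 0.0]
contact_force: [-0.1, -0.6, 0.9]
width: 0.0459
finger_force: 0.0
t 9.45 cur [0.5235 0.3013 0.0016] cad [-0.1231  0.3309] yaw -6.19 w 0.0459 F [-0.1 -0.6  0.9] | shares [ 0.0071 -0.0014 -0.0057] turn 0.0003
```

```bash
python3 -m pendant '[[0,0,-0.006,0],[0,0,-0.006,0],[0,0,-0.006,0],[0,0,-0.006,0],[0,0,-0.006,0],[0,0,-0.006,0],[0,0,-0.006,0],[0,0,-0.006,0]]' -1 8; python3 to.py w .5253 .3015 .003 -6.3;python3 -m pendant '[[0,0,-0.1,0],[0,0,-0.3,0],[0,0,-0.45,0],[0,0,-0.6,0],[0,0,-0.6,0]]'; python3 to.py c -.1 0 .15 5.9
```

```text
t: 10.25
eef_pos: [0.524, 0.3012, 0.0038]
tool_rot: [0.999, -0.054, 0.0, 0.0]
contact_force: [-0.4, -0.0, 0.8]
width: 0.0131
finger_force: 8.0
t 10.25 cur [0.524  0.3012 0.0038] cad [-0.1227  0.3307] yaw -6.22 w 0.0131 F [-0.4 -0.   0.8] | shares [ 0.0051 -0.0018  0.0031] turn 0.0002
t: 10.75
eef_pos: [0.5272, 0.3038, 0.1598]
tool_rot: [0.999, -0.054, 0.004, -0.003]
contact_force: [0.8, 0.1, -0.6]
width: 0.0124
finger_force: 8.0
t 10.75 cur [0.5272 0.3038 0.1598] cad [-0.1192  0.3329] yaw -6.22 w 0.0124 F [ 0.8  0.1 -0.6] | shares [0.3543 1.286  0.0343] turn -0.0337
```

```bash
python3 -m pendant '[[0.1,0.2,0,-0.01],[0.15,0.4,0,-0.02],[0.2,0.6,0,-0.033],[0.2,0.8,0,-0.033],[0.2,1,0,-0.033],[0.2,1,0,-0.033],[0.2,1,0,-0.033],[0.2,1,0,-0.033]]'; python3 to.py c -.1 0 .09 5.9
```

```text
t: 11.55
eef_pos: [0.5464, 0.0488, 0.1535]
tool_rot: [0.999, 0.05, -0.0, -0.001]
contact_force: [1.0, 0.6, 0.9]
width: 0.0127
finger_force: 8.0
t 11.55 cur [0.5464 0.0488 0.1535] cad [-0.1263  0.0773] yaw 5.71 w 0.0127 F [1.  0.6 0.9] | shares [0.1064 0.309  0.2535] turn -0.0005
```

```bash
python3 -m pendant '[[0.03,0.15,0,0],[0.07,0.309,0,0],[0.106,0.309,0.1,0],[0.106,0.309,0.2,0],[0.106,0.309,0.25,0],[0.106,0.309,0.25,0],[0.106,0.309,0.25,0]]'; python3 to.py c -.1 0 .0587 5.9
python3 - <<'E'
from h import *
c=shot('side'); t=shot('top')
a=c['frame'][130:230,200:300]; b=t['frame'][130:230,210:310]
cv2.imwrite('pics/crop5.png',cv2.cvtColor(cv2.resize(np.hstack([a,b]),None,fx=4,fy=4,interpolation=2),cv2.COLOR_RGB2BGR))
E
```

```text
t: 12.25
eef_pos: [0.5808, -0.0251, 0.0916]
tool_rot: [0.999, 0.051, 0.0, -0.0]
contact_force: [-0.2, -0.8, -0.1]
width: 0.0126
finger_force: 8.0
t 12.25 cur [ 0.5808 -0.0251  0.0916] cad [-0.0997  0.0003] yaw 5.81 w 0.0126 F [-0.2 -0.8 -0.1] | shares [-0.0011  0.0012  0.1315] turn -0.0002
```

View pics/crop5.png

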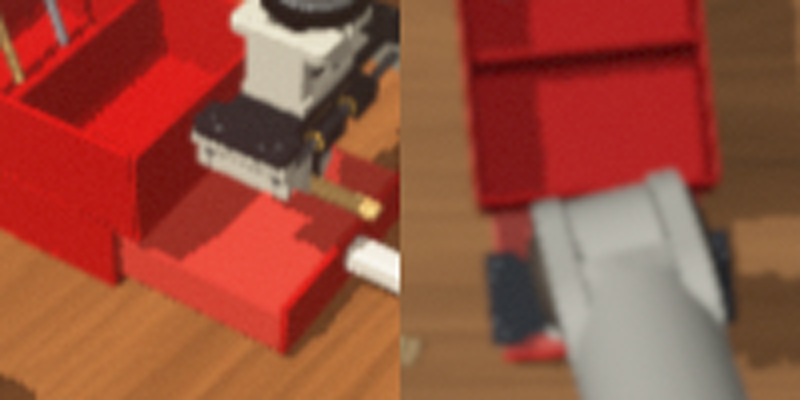

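The side view shows the fork held level above the open tray with its handle end over the front. The tab's top is at 52 mm, so I'll shift 35 mm sideways to clear it. Then I'll lower into the 48–62 mm gap and slide the tines under the bin.

```bash
python3 -m pendant '[[0,-0.07,0,0],[0,-0.14,0,0],[0,-0.14,0.06,0],[0,-0.14,0.12,0],[0,-0.14,0.14,0],[0,-0.14,0.14,0],[0,-0.14,0.14,0]]'; python3 to.py c -.1 0.035 .0545 5.9
```

```text
t: 13.05
eef_pos: [0.5767, 0.0069, 0.0557]
tool_rot: [0.999, 0.049, -0.001, 0.0]
contact_force: [0.5, -0.7, -0.1]
width: 0.0125
finger_force: 8.0
t 13.05 cur [0.5767 0.0069 0.0557] cad [-0.1004  0.0325] yaw 5.6 w 0.0125 F [ 0.5 -0.7 -0.1] | shares [ 0.0017 -0.0098  0.0048] turn -0.0008
```

```bash
python3 -m pendant '[[0,0,0.005,0],[0.02,0,0.005,0],[0.04,0,0.005,0],[0.06,0,0.005,0],[0.06,0,0.005,0]]'; python3 to.py c -.064 0.035 .0545 5.9
```

```text
t: 13.55
eef_pos: [0.5932, 0.0096, 0.0552]
tool_rot: [0.999, 0.049, 0.001, -0.0]
contact_force: [-0.2, 0.1, 0.1]
width: 0.0128
finger_force: 8.0
t 13.55 cur [0.5932 0.0096 0.0552] cad [-0.0838  0.0335] yaw 5.66 w 0.0128 F [-0.2  0.1  0.1] | shares [ 0.0792 -0.0064  0.003 ] turn -0.0007
```

Tip nominally at -17 mm with no contact. Continue.

```bash
python3 -m pendant '[[0.02,0,0.003,0],[0.04,0,0.003,0],[0.06,0,0.003,0],[0.075,0,0.003,0],[0.075,0,0.003,0],[0.075,0,0.003,0]]'; python3 to.py c -.064 0.035 .025 5.9
```

```text
t: 14.15
eef_pos: [0.6106, 0.0113, 0.0541]
tool_rot: [0.999, 0.049, -0.0, -0.0]
contact_force: [0.5, -0.1, -0.3]
width: 0.0127
finger_force: 8.0
t 14.15 cur [0.6106 0.0113 0.0541] cad [-0.0664  0.0333] yaw 5.66 w 0.0127 F [ 0.5 -0.1 -0.3] | shares [ 0.0094 -0.0066  0.1165] turn -0.0007
```

```bash
python3 -m pendant '[[0,0,0.04,0],[0,0,0.08,0],[0,0,0.11,0],[0,0,0.13,0],[0,0,0.13,0],[0,0,0.13,0]]'; python3 to.py c -.066 0.034 .0157 5.9
python3 - <<'E'
from h import *
c=shot('side')
cv2.imwrite('pics/crop6.png',cv2.cvtColor(cv2.resize(c['frame'][130:230,200:300],None,fx=5,fy=5,interpolation=2),cv2.COLOR_RGB2BGR))
E
```

```text
t: 14.75
eef_pos: [0.6107, 0.0114, 0.0215]
tool_rot: [0.999, 0.049, -0.0, -0.0]
contact_force: [-0.0, 0.3, -0.1]
width: 0.0132
finger_force: 8.0
t 14.75 cur [0.6107 0.0114 0.0215] cad [-0.0663  0.0335] yaw 5.67 w 0.0132 F [-0.   0.3 -0.1] | shares [ 0.001  -0.0022  0.0233] turn -0.0006
```

View pics/crop6.png

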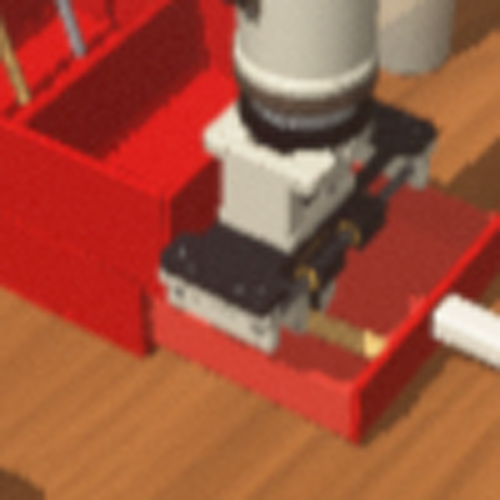

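The fork's handle end is inside the front wall. I'll lower the last 5 mm, release gently and go straight up.

```bash
python3 -m pendant '[[0,0,0.008,0],[0,0,0.016,0],[0,0,0.022,0],[0,0,0.022,0],[0,0,0.022,0]]'; python3 to.py c -.066 0.034 .0157 5.9; python3 -m pendant '[[0,0,0,0],[0,0,0,0],[0,0,0,0],[0,0,0,0]]' -0.3; python3 -m pendant '[[0,0,-0.06,0],[0,0,-0.15,0],[0,0,-0.3,0],[-0.1,0,-0.45,0],[-0.3,0.1,-0.6,0],[-0.5,0.14,-0.6,0],[-0.7,0.14,-0.6,0],[-0.7,0.14,-0.6,0]]'; python3 to.py c -.25 0 .03 5.9;  python3 - <<'E'
from h import *
c=shot('side'); t=shot('top')
a=c['frame'][130:230,200:300]; b=t['frame'][130:230,210:310]
cv2.imwrite('pics/crop7.png',cv2.cvtColor(cv2.resize(np.hstack([a,b]),None,fx=4,fy=4,interpolation=2),cv2.COLOR_RGB2BGR))
E
```

```text
t: 15.3
eef_pos: [0.6107, 0.0112, 0.0163]
tool_rot: [0.999, 0.049, 0.0, 0.0]
contact_force: [0.4, 0.2, -0.1]
width: 0.0127
finger_force: 8.0
t 15.3 cur [0.6107 0.0112 0.0163] cad [-0.0662  0.0333] yaw 5.66 w 0.0127 F [ 0.4  0.2 -0.1] | shares [ 0.0008 -0.0029  0.0023] turn -0.0007
t: 15.7
eef_pos: [0.6106, 0.0112, 0.0162]
tool_rot: [0.999, 0.049, -0.0, -0.0]
contact_force: [0.1, -0.1, -0.2]
width: 0.0318
finger_force: 0.0
t: 16.5
eef_pos: [0.4346, -0.0423, 0.1667]
tool_rot: [0.999, 0.049, -0.002, 0.001]
contact_force: [-0.6, -0.2, 0.1]
width: 0.0322
finger_force: 0.0
t 16.5 cur [ 0.4346 -0.0423  0.1667] cad [-0.2469 -0.0019] yaw 5.56 w 0.0322 F [-0.6 -0.2  0.1] | shares [-0.0106 -0.0087  0.5469] turn -0.0009
```

View pics/crop7.png

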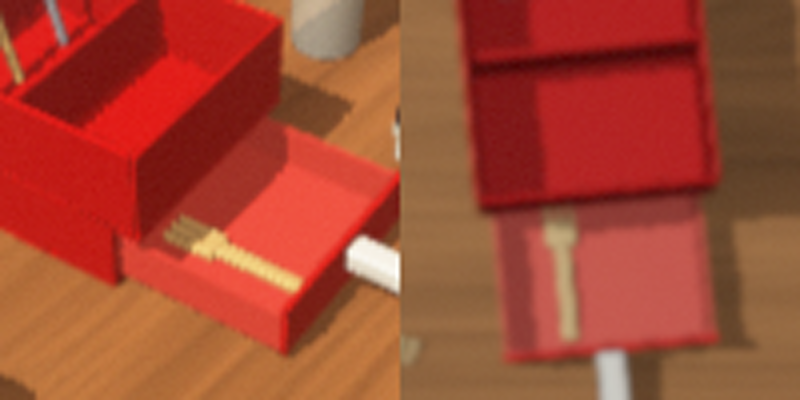

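The fork lies flat in the tray, clear of the walls, in both views. Next I'll shut the fingers and push the tab's end in.

```bash
python3 -m pendant '[[-0.02,-0.008,0.1,0],[-0.02,-0.008,0.3,0],[-0.02,-0.008,0.45,0],[-0.02,-0.008,0.55,-0.001],[-0.02,-0.008,0.55,-0.001],[-0.02,-0.008,0.55,-0.001],[-0.02,-0.008,0.55,-0.001]]' -1; python3 to.py c -.15 0 .03 5.9
```

```text
t: 17.3
eef_pos: [0.4368, -0.0392, 0.0302]
tool_rot: [0.999, 0.053, 0.002, 0.0]
contact_force: [0.0, 0.5, 0.9]
width: 0.0002
finger_force: 0.0
t 17.3 cur [ 0.4368 -0.0392  0.0302] cad [-0.2443  0.001 ] yaw 6.03 w 0.0002 F [0.  0.5 0.9] | shares [0.3773 0.005  0.002 ] turn 0.0004
```

```bash
python3 -m pendant '[[0.03,0.004,0,0],[0.07,0.004,0,0],[0.12,0.004,0,0],[0.17,0.004,0,0],[0.22,0.004,0,0],[0.27,0.004,0,0],[0.32,0.004,0,0],[0.37,0.004,0,0]]'; python3 to.py c -.075 0 .03 5.9
```

```text
t: 18.1
eef_pos: [0.5278, -0.0307, 0.0285]
tool_rot: [0.999, 0.052, -0.0, 0.0]
contact_force: [-2.2, -1.2, 0.5]
width: 0.0004
finger_force: 0.8
t 18.1 cur [ 0.5278 -0.0307  0.0285] cad [-1.53e-01  1.00e-04] yaw 6.02 w 0.0004 F [-2.2 -1.2  0.5] | shares [ 0.3121  0.001  -0.006 ] turn 0.0003
```

```bash
python3 -m pendant '[[0.04,0,-0.006,0],[0.09,0,-0.006,0],[0.14,0,-0.006,0],[0.19,0,-0.006,0],[0.24,0,-0.006,0],[0.28,0,-0.006,0],[0.3,0,-0.006,0],[0.3,0,-0.006,0]]'; python3 to.py c -.065 0 .03 5.9;python3 -m pendant '[[0.012,0,0,0],[0.024,0,0,0],[0.03,0,0,0],[0.03,0,0,0]]'; python3 to.py c -.065 0 .03 5.9
```

```text
t: 18.9
eef_pos: [0.6026, -0.0223, 0.0304]
tool_rot: [0.999, 0.053, 0.001, -0.0]
contact_force: [0.3, 0.6, -0.3]
width: 0.0004
finger_force: 0.0
t 18.9 cur [ 0.6026 -0.0223  0.0304] cad [-0.0777  0.0008] yaw 6.04 w 0.0004 F [ 0.3  0.6 -0.3] | shares [0.0508 0.0033 0.0015] turn 0.0004
t: 19.3
eef_pos: [0.609, -0.0218, 0.0303]
tool_rot: [0.999, 0.053, 0.0, -0.0]
contact_force: [-0.6, 0.5, 0.1]
width: 0.0005
finger_force: 0.3
t 19.3 cur [ 0.609  -0.0218  0.0303] cad [-0.0713  0.0007] yaw 6.03 w 0.0005 F [-0.6  0.5  0.1] | shares [0.0251 0.0027 0.0011] turn 0.0004
```

```bash
for i in 1; do python3 -m pendant '[[0.008,0,0,0],[0.016,0,0,0],[0.02,0,0,0],[0.02,0,0,0]]'; done; python3 -m pendant '[[0.008,0,0,0],[0.012,0,0,0],[0.012,0,0,0]]'; python3 to.py c -.065 0 .03 5.9
```

```text
t: 19.7
eef_pos: [0.6142, -0.0215, 0.0302]
tool_rot: [0.999, 0.053, 0.0, -0.0]
contact_force: [-0.6, 0.2, 0.2]
width: 0.0006
finger_force: 0.3
t: 20.0
eef_pos: [0.6167, -0.0213, 0.0302]
tool_rot: [0.999, 0.052, -0.0, 0.0]
contact_force: [-1.9, 0.7, 1.5]
width: 0.0007
finger_force: 1.1
t 20.0 cur [ 0.6167 -0.0213  0.0302] cad [-0.0636  0.0004] yaw 6.02 w 0.0007 F [-1.9  0.7  1.5] | shares [-0.0056  0.0015  0.0007] turn 0.0003
```

```bash
python3 -m pendant '[[0.008,0,0,0],[0.012,0,0,0],[0.012,0,0,0]]';python3 -m pendant '[[0.008,0,0,0],[0.012,0,0,0],[0.012,0,0,0]]'; python3 to.py c -.065 0 .03 5.9
```

```text
t: 20.3
eef_pos: [0.6167, -0.0213, 0.0299]
tool_rot: [0.999, 0.052, -0.003, 0.0]
contact_force: [-10.4, -0.1, 8.1]
width: 0.0005
finger_force: 4.9
t: 20.6
eef_pos: [0.6167, -0.0213, 0.0297]
tool_rot: [0.999, 0.052, -0.006, 0.001]
contact_force: [-18.2, -1.1, 15.3]
width: 0.0002
finger_force: 8.9
t 20.6 cur [ 0.6167 -0.0213  0.0297] cad [-0.0636  0.0003] yaw 6.01 w 0.0002 F [-18.2  -1.1  15.3] | shares [-0.0055  0.0013 -0.0011] turn 0.0003
```

A hard stop at x=0.6167 m, with the load on the fingers. The open gripper went past this point earlier without contact, so the stop is the shut tray. I'll back off and check.

```bash
python3 -m pendant '[[-0.05,0,0,0],[-0.15,0,0,0],[-0.3,0,0,0],[-0.4,0,-0.2,0],[-0.5,0,-0.5,0],[-0.6,0,-0.7,0],[-0.6,0,-0.7,0],[-0.6,0,-0.7,0]]'; python3 -m pendant '[[0,0,0,0],[0,0,0,0]]'
python3 - <<'E'
from h import *
c=shot('side'); t=shot('top')
a=c['frame'][100:230,160:290]; b=t['frame'][90:220,205:335]
cv2.imwrite('pics/crop8.png',cv2.cvtColor(cv2.resize(np.hstack([a,b]),None,fx=3,fy=3,interpolation=2),cv2.COLOR_RGB2BGR))
from to import incad
h=cv2.cvtColor(t['frame'],cv2.COLOR_RGB2HSV)
w=((h[...,1]<60)&(h[...,2]>140)).astype(np.uint8);w[:175]=0;w[197:]=0;w[:,:245]=0;w[:,275:]=0
ys,xs=np.nonzero(w);print(ys.min(),ys.max(),incad(plane(t,[[259.,ys.max()+.5]],.052)[0]))
E
```

```text
t: 21.4
eef_pos: [0.4762, -0.037, 0.2107]
tool_rot: [0.999, 0.052, 0.005, 0.002]
contact_force: [1.5, -0.5, 0.1]
width: 0.0005
finger_force: 0.0
t: 21.6
eef_pos: [0.4737, -0.0364, 0.2045]
tool_rot: [0.999, 0.052, -0.0, -0.0]
contact_force: [-1.0, -0.5, 0.8]
width: 0.0006
finger_force: 0.0
182 191 [-0.0534762   0.00346541]
```

View pics/crop8.png

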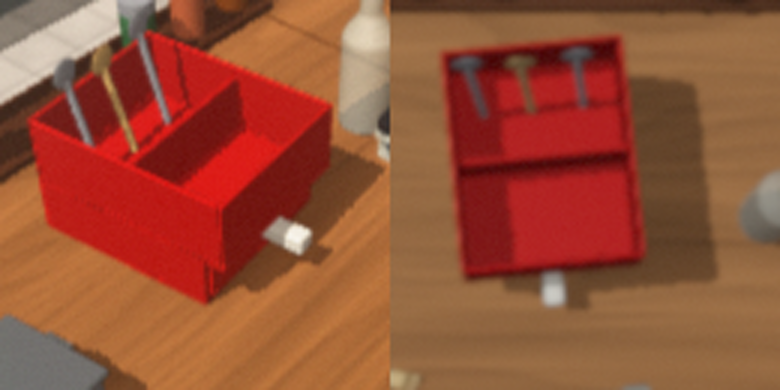

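The tray looks shut in both views: the tab's tip is at caddy x ≈ -53 mm, against -55 mm nominal. Handing in.

```bash
python3 -c "
from plant import ctrl
print(ctrl.finish_job())"
```

```text
the job is handed in; nothing more can be done
None
```

I put the fork flat in the tray, pushed the tray shut and handed the job in; I touched none of the bystanders, and the hand-in returned no verdict.

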